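# Make up two grinding arbors

### The job

Make up the two grinding arbors: over the post of the red-footed stand put the brown wheel and then the silver-grey nut, and over the post of the blue-footed stand put the black spacer first, then the green wheel, then the brass nut. Every part must end up lying flat and all the way down on the one below it, hex side of the nuts up, and let go. Leave the tin with the yellow lid and the orange magnet where they are.

Things in the scene. Friction and masses are not known exactly. Their poses are not given: they have to be found in the camera images.
- red_stand: Fixed arbor stand with a round red foot (80 mm diameter, 15 mm high); on it a dark steel seat (44 mm diameter) whose flat top is 30 mm above the bench, and from the seat a bare vertical steel post 12 mm in diameter, cylindrical up to 59 mm above the bench, then tapering to a 4 mm point at 68 mm. Origin on the post's axis at bench level, z up.
- blue_stand: Fixed arbor stand with a round blue foot (80 mm diameter, 15 mm high); on it a dark steel seat (44 mm diameter) whose flat top is 30 mm above the bench, and from the seat a bare vertical steel post 12 mm in diameter, cylindrical up to 59 mm above the bench, then tapering to a 4 mm point at 68 mm. Origin on the post's axis at bench level, z up.
- brown_wheel_mid (a point): Loose coarse grinding wheel, reddish brown with a white paper ring round its hole, 60 mm in diameter, 26 mm thick, with a 20 mm plain through hole. Lies flat on the bench. Point: on its axis, half-way up (13 mm above its underside), z up.
- green_wheel_mid (a point): Loose fine grinding wheel, green with a white paper ring round its hole, 56 mm in diameter, 14 mm thick, with a 20 mm plain through hole. Lies flat on the bench. Point: on its axis, half-way up (7 mm above its underside), z up.
- spacer_mid (a point): Loose plain black plastic spacer ring, 40 mm in diameter, 12 mm thick, with a 20 mm plain through hole. Lies flat on the bench. Point: on its axis, half-way up (6 mm above its underside), z up.
- steel_nut_mid (a point): Loose silver-grey cap nut, 28 mm high: a round skirt 34 mm in diameter and 20 mm high with a smaller hex boss (22 mm across corners, 8 mm high) above. Open below: a plain smooth bore 20 mm in diameter, 15 mm deep (it is just set over the post, no thread). Stands upright on the bench, boss up. Point: on its axis, half-way up (14 mm above its underside), z up.
- brass_nut_mid (a point): Loose golden brass cap nut, 28 mm high: a round skirt 34 mm in diameter and 20 mm high with a smaller hex boss (22 mm across corners, 8 mm high) above. Open below: a plain smooth bore 20 mm in diameter, 15 mm deep (it is just set over the post, no thread). Stands upright on the bench, boss up. Point: on its axis, half-way up (14 mm above its underside), z up.
- tin_mid (a point): Closed grey tin with a yellow lid, 62 mm in diameter, 58 mm high, loose; not part of the job, to be left alone. Point: on its axis, 29 mm above the bench. No other loose object in the work area is taller.
- magnet_mid (a point): Square orange welding magnet with a steel edge at its foot and a black dot on top, 56 x 56 mm, 26 mm high, lying flat, loose; not part of the job, to be left alone. Point: its centre, 13 mm above the bench.
Things that resemble listed ones, but are neither listed nor needed, are in the scene too. Of the things shaped like the part that bears steel_nut_mid, the bare steel one is meant.

How it is judged:
By the outcome, as a careful person would: the job done as asked, in the order asked, and still so for the second after the job is handed in, with the robot touching nothing.
It also fails if it takes over 134 s, if anything falls off the work surface, if the arm or the gripper's body presses on something with over 40 N, if the wrist force passes 120 N, or if a joint passes its speed limit or range.

### The arm

A 6-joint arm with a two-finger parallel gripper is mounted at the origin on the work surface. World frame = base frame: x ahead of the robot, y to its left, z up, the work surface at z = 0. Lengths are in m, angles in rad, forces in N, time in s.
With the tool pointing down it reaches from about 0.375 to 0.9 m from the base axis. Payload 3.1 kg.
Tool frame: the origin (TCP) lies where the fingers leave the gripper's body, on its centre line; the fingertips stand 70 mm ahead of it and the grasp point (between the pads) lies 51 mm ahead of it; z points along the fingers, y is the line along which they close (so a half turn about z gives the same grasp; the last joint's range is limited). The gripper opens to 87 mm and grips with 3 to 60 N. Pads are 19 mm wide; open, the fingers measure 117 mm over their backs; the gripper's body (75 mm by 190 mm) begins 51 mm behind the grasp point.
Start: joints at [1.141, 0.527, 1.433, -0, 1.181, -0.178], TCP at [0.156, 0.605, 0.292] pointing down, gripper open.
Joint ranges: [-3.08, 3.08], [-0.75, 2.2], [0.22, 2.44], [-1.43, 4.57], [0, 2.65], [-2.85, 2.85]. Speed limits (rad/s): [2.79, 2.79, 3.14, 3.14, 3.14, 3.14].

### API

Orientations are given as a unit quaternion [x, y, z, w].
In Python, from rig import robot gives the robot as it stands.
- The arm moves only by the tool send_rows, never from a script. Its argument "deltas" is text: rows parted by semicolons, each of 7 numbers parted by spaces: the shift along the tool's x, y, z in mm, then the turn, a rotation vector about the tool's x, y, z in degrees, then the opening, from 0 (shut) to 1 (fully open). A call has 1 to 10 rows; each row shifts and turns the commanded pose from where the row before left it, along the tool's axes as they then stand; what a row does not reach is not made up. A row lasts 1/8 s, in which the tool goes at most 62.5 mm and 10.7 degrees, less where a joint would pass 70% of its speed; a pose out of reach is approached as far as the arm can. A call is refused whole if a number of a shift passes 62.5 or a number of a turn 10.7, either way. A call with a gripper value outside its range is refused whole. The fingers move at their own pace and stop on an object; "newtons" is the grip in N (left out, the last holds). Time passes only in rows, so rows that do not move let the fingers close. It gives the time, the measured TCP pose, the force, the opening and the grip force at its end, in the units of the state.
- robot.get_obs(): the state, without advancing time (a new reading comes with each control period).
- robot.camera(name): name is "side" or "top" or "wrist"; returns a dict with "image" (480x640x3 uint8, red, green, blue), "depth" (480x640 float32, m along the optical axis (not along the pixel's ray), 0 where there is no reading), "fovy" (degrees; the focal length in pixels is half the picture's height over the tangent of half this angle, whatever the lens; pixels are square), "cx", "cy" (the principal point, pixels), "k1" (the pictures are not rectified: a ray, as slopes to the right and down, at radius r is drawn at 1 + k1 r^2 times it, then the intrinsics apply), "rvec" (rotation vector, rad) and "tvec" (3), from world to camera coordinates, as OpenCV has them. Camera axes: x right, y down, z forward; pixel columns grow to the right and rows downward; lengths in m; the calibration is good to about 2 mm. A picture is of the moment at which its call begins.
- robot.hand_in(): hands the job in; it is judged then, once.
Trained networks look in the newest picture that a camera, given by its name, has taken for a name from the list of things; names that differ only in an ending like _2 or _b are one class to them, and where a whole thing is asked for, a point or a joint stands for the part that bears it (a point fixed in the world has none). Each returns a list of dicts, best first, with "p" (0 to 1); they miss things now and then, are a little off and sometimes report something else, mostly with a low value. They report only what shows in the picture. A call takes as long as a camera call. They do not tell look-alikes from the thing itself.
- robot.find_in(camera, thing): "box" ([left, top, right, bottom] in pixels, round what is visible of it).
- robot.cut_out(camera, thing): "region" (480x640 bool, what is visible of it) and "box" ([left, top, right, bottom] in pixels, round what is visible of it).
The state is a dict: "time": time; "q": joint angles; "joint_velocities": joint speeds; "joint_torque": joint torques, N m; "position": TCP position; "tool_rot": TCP orientation; "ft_force": force on the tool from outside, world axes, zero at the start; "moment": the same for the moment, N m; "grip_width": finger opening in m; "grip_force": force on a finger pad.
Only numpy, scipy, OpenCV 4.12 (cv2) and the standard library are available. Lean on these libraries where they do the work, as an engineer would, in place of code of your own. Each camera call takes 0.05 s, during which the arm holds its last target. There are 200 camera calls.

## Working session

There is one attempt and no reset: what is moved stays moved. The work goes in short steps, Python scripts to look and compute and a tool call to move; the robot and the scene stay as the last step left them, time stands still between calls to the robot, and variables do not carry over. Pictures are saved under pics/ and viewed, at most 14 in all, crops included, and the job is handed in when it is done.

Besides the shell and the picture viewer there is one more tool, called after ">>>" in YAML: its name, and indented under it one key for each argument. send_rows: Moves the arm, as the interface text tells. Its arguments: {"type":"object","properties":{"deltas":{"type":"string"},"newtons":{"type":"number"}},"required":["deltas"]}

```bash
ls; mkdir -p pics
cat > h.py <<'E'
import numpy as np, cv2
from rig import robot
from scipy.spatial.transform import Rotation as R
def snap(n):
    c=robot.camera(n); return c
def save(c,name,box=None,scale=1):
    im=c["image"][:,:,::-1]
    if box: im=im[box[1]:box[3],box[0]:box[2]]
    if scale!=1: im=cv2.resize(im,None,fx=scale,fy=scale,interpolation=cv2.INTER_CUBIC)
    cv2.imwrite("pics/"+name,im)
def K(c):
    f=240/np.tan(np.radians(c["fovy"])/2); return f
def rays(c,uv):
    uv=np.asarray(uv,float).reshape(-1,2); f=K(c)
    d=(uv-[c["cx"],c["cy"]])/f; s=d.copy()
    for _ in range(20): s=d/(1+c["k1"]*(s**2).sum(1,keepdims=True))
    return s
def world_z(c,uv,z):
    "intersect pixels with plane z"
    s=rays(c,uv); M=cv2.Rodrigues(np.array(c["rvec"],float))[0]; t=np.array(c["tvec"],float).ravel()
    o=-M.T@t; d=np.c_[s,np.ones(len(s))]@M
    return o+d*((z-o[2])/d[:,2])[:,None]
def cloud(c,mask=None):
    v,u=np.nonzero((c["depth"]>0)&(mask if mask is not None else True))
    s=rays(c,np.c_[u,v]); D=c["depth"][v,u][:,None]
    M=cv2.Rodrigues(np.array(c["rvec"],float))[0]; t=np.array(c["tvec"],float).ravel()
    return (np.c_[s,np.ones(len(s))]*D-t)@M, np.c_[u,v]
E
python3 - <<'E'
from h import *
for n in ["top","side"]:
    c=snap(n); save(c,n+"0.png")
    print(n,c["fovy"],c["k1"])
    for th in ["red_stand","blue_stand","brown_wheel_mid","green_wheel_mid","spacer_mid","steel_nut_mid","brass_nut_mid","tin_mid","magnet_mid"]:
        r=robot.cut_out(n,th)
        for d in r[:4]:
            if d["p"]<.2: continue
            P,_=cloud(c,d["region"])
            if len(P)==0: print(th,d["p"],d["box"]);continue
            zt=np.percentile(P[:,2],95); Q=P[P[:,2]>zt-.006]
            lo,hi=np.percentile(Q[:,:2],[2,98],axis=0)
            print(th,round(d["p"],2),np.round(d["box"]),"z",round(zt,4),"mid",np.round((lo+hi)/2,4),"ext",np.round(hi-lo,3))
o=robot.get_obs();print(o["position"],o["tool_rot"],o["time"])
E
```

```text
pics
top 52.778106832540004 0.019195931857685127
red_stand 0.84 [344. 255. 384. 291.] z 0.0334 mid [ 0.4522 -0.1276] ext [0.039 0.04 ]
blue_stand 0.97 [156. 209. 192. 244.] z 0.0345 mid [0.5603 0.3035] ext [0.039 0.039]
brown_wheel_mid 0.59 [341. 187. 366. 213.] z 0.0294 mid [ 0.629  -0.1106] ext [0.053 0.053]
green_wheel_mid 0.6 [225. 265. 252. 289.] z 0.0174 mid [0.4381 0.1488] ext [0.047 0.048]
spacer_mid 0.62 [426. 290. 445. 304.] z 0.0153 mid [ 0.3958 -0.2868] ext [0.035 0.034]
steel_nut_mid 0.63 [400. 243. 416. 257.] z 0.0302 mid [ 0.5081 -0.2361] ext [0.018 0.018]
steel_nut_mid 0.6 [448. 177. 463. 195.] z 0.0295 mid [ 0.6547 -0.3439] ext [0.021 0.019]
steel_nut_mid 0.53 [404. 200. 417. 211.] z 0.0299 mid [ 0.6082 -0.2462] ext [0.018 0.019]
steel_nut_mid 0.53 [463. 220. 483. 228.] z 0.0303 mid [ 0.5681 -0.3858] ext [0.018 0.018]
brass_nut_mid 0.76 [298. 256. 313. 281.] z 0.0306 mid [ 0.4582 -0.0028] ext [0.018 0.017]
tin_mid 0.69 [166. 289. 201. 320.] z 0.0609 mid [0.3839 0.261 ] ext [0.055 0.054]
magnet_mid 0.93 [250. 165. 282. 196.] z 0.0294 mid [0.6664 0.0897] ext [0.061 0.0
[... 684 characters left out ...]
6 [350. 336. 376. 367.] z 0.0277 mid [ 0.5071 -0.2383] ext [0.018 0.018]
steel_nut_mid 0.93 [417. 326. 446. 348.] z 0.0277 mid [ 0.6088 -0.249 ] ext [0.018 0.018]
steel_nut_mid 0.87 [406. 376. 431. 408.] z 0.0283 mid [ 0.5592 -0.3149] ext [0.018 0.019]
steel_nut_mid 0.82 [482. 377. 517. 408.] z 0.0287 mid [ 0.6541 -0.3463] ext [0.018 0.018]
brass_nut_mid 0.55 [276. 241. 296. 262.] z 0.0277 mid [ 0.4579 -0.0048] ext [0.019 0.019]
tin_mid 0.85 [212. 156. 243. 191.] z 0.0582 mid [0.3847 0.2579] ext [0.054 0.057]
magnet_mid 0.64 [359. 184. 393. 220.] z 0.0268 mid [0.6658 0.0878] ext [0.063 0.062]
[0.15570574 0.60528502 0.2922643 ] [1.25573653e-01 9.92084299e-01 2.66199819e-05 1.32273617e-05] 1.0
```

View pics/top0.png

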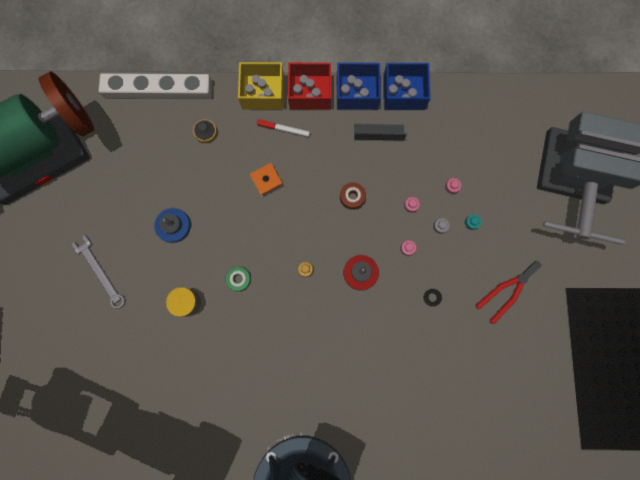

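View pics/side0.png

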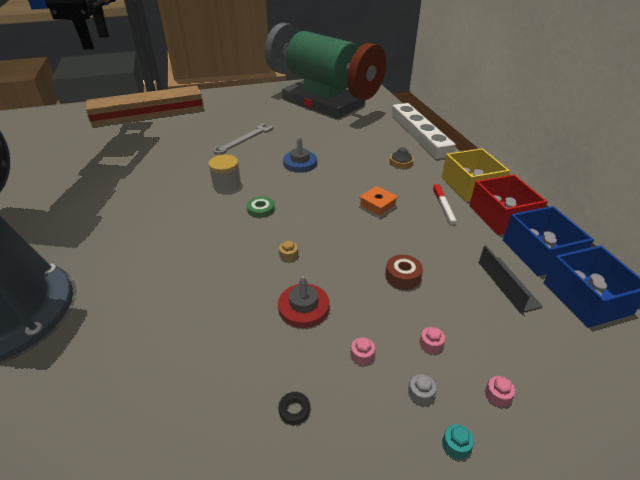

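Run:
```python
import cv2
im=cv2.imread("pics/side0.png"); cv2.imwrite("pics/side0_nuts.png",cv2.resize(im[300:440,260:540],None,fx=2.8,fy=2.8,interpolation=cv2.INTER_CUBIC))
```

```text
(no output)
```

View pics/side0_nuts.png

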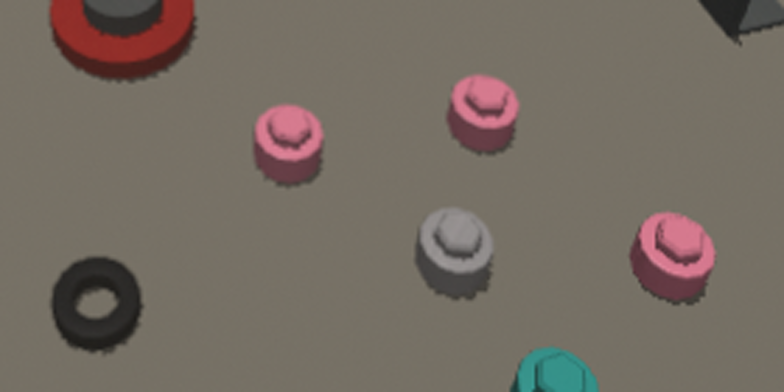

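Candidates for the steel nut (side image): pink (363,350), (432,339), (501,390), teal (459,440) and bare grey (423,388). The grey one, at (441,226) in the top view and world ≈(0.559,-0.315), fits "bare steel", and the enlarged crop confirms it. Brown wheel is at (405,270) side, spacer (294,408), green (260,206), brass nut (288,250), red stand (303,303), blue stand (299,155).

Moving to the brown wheel first.

>>> send_rows:
  deltas: "0 0 0 0 0 -7.2 1;0 0 0 0 0 -7.2 1;-34 -51 0 0 0 0 1;-34 -51 0 0 0 0 1;-34 -51 0 0 0 0 1;-34 -51 0 0 0 0 1;-34 -51 0 0 0 0 1;-34 -51 0 0 0 0 1;-34 -51 0 0 0 0 1;-34 -51 0 0 0 0 1"
  newtons: 20

```text
time: 2.25
position: [0.4286, 0.1954, 0.2926]
tool_rot: [0.0, 1.0, 0.0, 0.001]
ft_force: [1.0, 0.8, -0.2]
grip_width: 0.0874
grip_force: 0.0
```

>>> send_rows:
  deltas: "-34 -51 0 0 0 0 1;-34 -51 0 0 0 0 1;-34 -51 0 0 0 0 1;-34 -51 0 0 0 0 1;-34 -51 10 0 0 0 1;-30 -51 40 0 0 0 1;0 0 0 0 0 0 1;0 0 0 0 0 0 1"

```text
time: 3.25
position: [0.6231, -0.1023, 0.2469]
tool_rot: [0.001, 1.0, 0.0, -0.001]
ft_force: [-0.1, 0.5, -0.1]
grip_width: 0.087
grip_force: 0.0
```

```bash
cat >> h.py <<'E'
def ring(c,th,z,n):
    "circle centre of a thing's cut-out top face, from depth and outline, in wrist or other view"
    for d in robot.cut_out(n,th)[:2]:
        P,uv=cloud(c,d["region"]); zt=np.percentile(P[:,2],95) if len(P) else 0
        Q=P[P[:,2]>zt-.006] if len(P) else P
        lo,hi=(np.percentile(Q[:,:2],[2,98],axis=0) if len(Q) else (np.zeros(2),np.zeros(2)))
        print(n,th,round(d["p"],2),np.round(d["box"]),"z",round(zt,4),"mid",np.round((lo+hi)/2,4),"ext",np.round(hi-lo,3))
def st():
    o=robot.get_obs(); print("t",round(o["time"],2),"pos",np.round(o["position"],4),"rot",np.round(R.from_quat(o["tool_rot"]).as_matrix()[:,0],3),"F",np.round(o["ft_force"],1),"w",round(o["grip_width"],4),"gf",round(o["grip_force"],1),"q",np.round(o["q"],2))
E
python3 - <<'E'
from h import *
st(); c=snap("wrist"); save(c,"w1.png"); ring(c,"brown_wheel_mid",0,"wrist"); ring(c,"red_stand",0,"wrist")
print(c["fovy"],c["k1"])
E
```

```text
t 3.25 pos [ 0.6231 -0.1023  0.2469] rot [-1.     0.001  0.001] F [-0.1  0.5 -0.1] w 0.087 gf 0.0 q [-0.34  0.59  1.46  0.    1.1  -1.91]
wrist brown_wheel_mid 0.75 [278. 191. 340. 256.] z 0.0268 mid [ 0.6285 -0.1112] ext [0.053 0.053]
wrist red_stand 0.65 [246.   4. 334.  84.] z 0.0443 mid [ 0.4538 -0.129 ] ext [0.01  0.011]
71.83263245178762 -0.043661264902239164
```

View pics/w1.png

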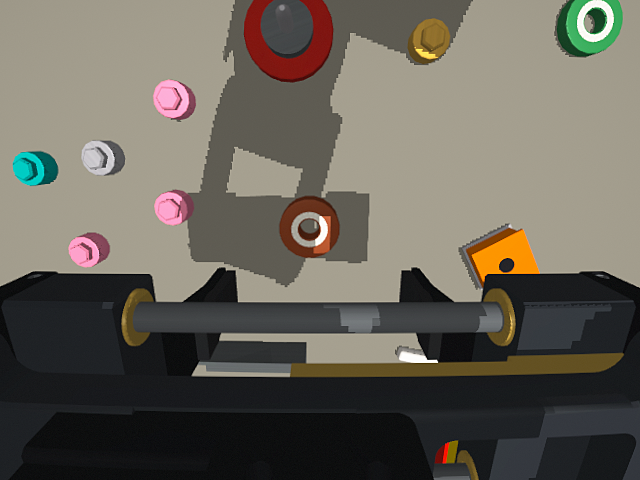

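The wrist view shows the brown wheel at (309,227), red stand at (289,30), steel nut at (100,157) and brass nut at (430,40).

>>> send_rows:
  deltas: "-5 -9 0 0 0 0 1;0 0 50 0 0 0 1;0 0 50 0 0 0 1;0 0 40 0 0 0 1;0 0 24 0 0 0 1;0 0 8 0 0 0 1;0 0 0 0 0 0 1"

```text
time: 4.28
position: [0.6291, -0.1116, 0.0757]
tool_rot: [0.0, 1.0, -0.0, 0.0]
ft_force: [0.0, 0.4, 0.6]
grip_width: 0.0871
grip_force: 0.0
```

Run:
```python
from h import *
st()
```

```text
t 4.28 pos [ 0.6291 -0.1116  0.0757] rot [-1.     0.    -0.001] F [0.  0.4 0.6] w 0.0871 gf 0.0 q [-0.35  0.83  1.53 -0.    0.78 -1.92]
```

>>> send_rows:
  deltas: "0 0 0 0 0 0 0.5;0 0 0 0 0 0 0.5;0 0 0 0 0 0 0.5;0 0 0 0 0 0 0.5;0 0 0 0 0 0 0.5"
  newtons: 30

```text
time: 4.9
position: [0.6288, -0.1115, 0.0759]
tool_rot: [0.0, 1.0, -0.0, 0.0]
ft_force: [0.1, 1.1, 4.2]
grip_width: 0.0595
grip_force: 30.0
```

>>> send_rows:
  deltas: "0 0 -15 0 0 0 0.5;0 0 -40 0 0 0 0.5;0 0 -45 0 0 0 0.5;45 -4 0 0 0 0 0.5;50 -5 0 0 0 0 0.5;40 -4 0 0 0 0 0.5;25 -3 0 0 0 0 0.5;10 0 0 0 0 0 0.5;0 0 0 0 0 0 0.5;0 0 0 0 0 0 0.5"

```text
time: 6.15
position: [0.4601, -0.1279, 0.1755]
tool_rot: [0.0, 1.0, -0.001, 0.001]
ft_force: [-0.6, -0.1, -1.7]
grip_width: 0.0594
grip_force: 30.0
```

Run:
```python
from h import *
st()
for n in ["top","side","wrist"]:
    c=snap(n)
    P,uv=cloud(c); m=(np.hypot(P[:,0]-.453,P[:,1]+.1295)<.045)&(P[:,2]>.025)&(P[:,2]<.072)
    Q=P[m]
    for lo,hi in [(.026,.034),(.042,.060),(.06,.072)]:
        q=Q[(Q[:,2]>lo)&(Q[:,2]<hi)]
        if len(q): print(n,lo,len(q),np.round(q[:,:2].min(0),4),np.round(q[:,:2].max(0),4))
    ring(c,"brown_wheel_mid",0,n)
save(c,"w2.png")
save(snap("side"),"s2.png",(200,150,440,350),3)
```

```text
t 6.15 pos [ 0.4601 -0.1279  0.1755] rot [-1.     0.    -0.002] F [-0.6 -0.1 -1.7] w 0.0594 gf 30.0 q [-0.51  0.53  1.91  0.    0.71 -2.08]
side 0.026 430 [ 0.4313 -0.1513] [ 0.4736 -0.1071]
side 0.042 73 [ 0.4457 -0.1358] [ 0.4576 -0.1266]
side 0.06 36 [ 0.4465 -0.134 ] [ 0.4558 -0.1267]
side brown_wheel_mid 0.7 [286. 247. 328. 274.] z 0.1252 mid [ 0.4289 -0.1701] ext [0.014 0.087]
wrist 0.026 1301 [ 0.4302 -0.1506] [ 0.4558 -0.1073]
wrist brown_wheel_mid 0.71 [257. 232. 380. 360.] z 0.1259 mid [ 0.4591 -0.1281] ext [0.055 0.051]
```

View pics/s2.png

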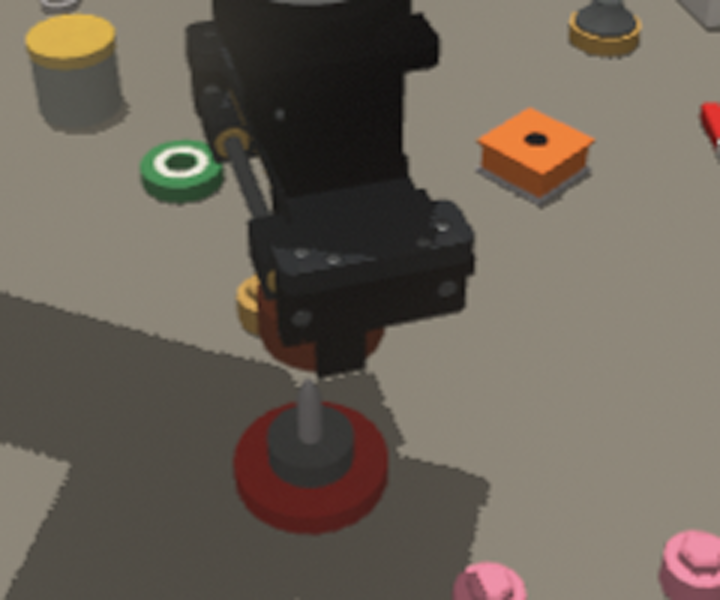

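Wheel held, hanging behind the red post (post tip at crop (310,385)). Correct about 7 mm and lower.

>>> send_rows:
  deltas: "7 -1 0 0 0 0 0.5;0 0 0 0 0 0 0.5;0 0 15 0 0 0 0.5;0 0 0 0 0 0 0.5"

```text
time: 7.0
position: [0.451, -0.1283, 0.1597]
tool_rot: [0.0, 1.0, 0.001, -0.001]
ft_force: [-0.6, -0.6, -1.7]
grip_width: 0.0595
grip_force: 30.0
```

Run:
```python
from h import *
st()
c=snap("wrist"); ring(c,"brown_wheel_mid",0,"wrist")
```

```text
t 7.0 pos [ 0.451  -0.1283  0.1597] rot [-1.     0.001  0.002] F [-0.6 -0.6 -1.7] w 0.0595 gf 30.0 q [-0.52  0.55  1.94  0.    0.66 -2.09]
wrist brown_wheel_mid 0.58 [257. 232. 384. 359.] z 0.1105 mid [ 0.4507 -0.1289] ext [0.056 0.051]
```

>>> send_rows:
  deltas: "-1.5 -0.5 10 0 0 0 0.5;0 0 10 0 0 0 0.5;0 0 10 0 0 0 0.5;0 0 10 0 0 0 0.5;0 0 8 0 0 0 0.5;0 0 0 0 0 0 0.5;0 0 0 0 0 0 0.5"

```text
time: 7.98
position: [0.4532, -0.129, 0.1123]
tool_rot: [0.0, 1.0, -0.0, 0.0]
ft_force: [0.5, -0.5, -1.7]
grip_width: 0.0594
grip_force: 30.0
```

No contact force, so the hole is over the post. Lower to the seat and release gently.

>>> send_rows:
  deltas: "0 0 4 0 0 0 0.5;0 0 2 0 0 0 0.5;0 0 0 0 0 0 0.5;0 0 0 0 0 0 0.5"

```text
time: 8.48
position: [0.4531, -0.129, 0.1063]
tool_rot: [0.0, 1.0, -0.0, 0.0]
ft_force: [-0.3, -0.3, -0.9]
grip_width: 0.0595
grip_force: 30.0
```

>>> send_rows:
  deltas: "0 0 0 0 0 0 0.72;0 0 0 0 0 0 0.8;0 0 0 0 0 0 1;0 0 0 0 0 0 1;0 0 -40 0 0 0 1;0 0 -50 0 0 0 1;0 0 -40 0 0 0 1;0 0 0 0 0 0 1"

```text
time: 9.48
position: [0.4546, -0.1297, 0.2391]
tool_rot: [0.0, 1.0, -0.002, 0.003]
ft_force: [0.1, -0.4, -1.5]
grip_width: 0.087
grip_force: 0.0
```

Run:
```python
from h import *
st()
c=snap("wrist"); save(c,"w3.png");
for t in ["brown_wheel_mid","brass_nut_mid","steel_nut_mid"]: ring(c,t,0,"wrist")
c=snap("side");ring(c,"brown_wheel_mid",0,"side")
P,uv=cloud(c); Q=P[(np.hypot(P[:,0]-.453,P[:,1]+.129)<.028)&(P[:,2]>.035)]; print(np.percentile(Q[:,2],[5,50,95]))
```

```text
t 9.47 pos [ 0.4546 -0.1297  0.2391] rot [-1.     0.    -0.007] F [ 0.1 -0.4 -1.5] w 0.087 gf 0.0 q [-0.52  0.41  1.87 -0.    0.86 -2.09]
wrist brown_wheel_mid 0.82 [284. 189. 358. 261.] z 0.0567 mid [ 0.453  -0.1294] ext [0.053 0.053]
wrist brass_nut_mid 0.84 [428. 206. 466. 240.] z 0.0281 mid [ 0.4583 -0.0041] ext [0.019 0.018]
wrist steel_nut_mid 0.94 [197. 254. 233. 282.] z 0.0278 mid [ 0.5053 -0.2386] ext [0.014 0.016]
wrist steel_nut_mid 0.93 [200. 336. 230. 372.] z 0.0283 mid [ 0.541  -0.2156] ext [0.154 0.082]
side brown_wheel_mid 0.93 [286. 270. 325. 310.] z 0.0566 mid [ 0.4535 -0.1309] ext [0.052 0.055]
[0.05087173 0.05571169 0.32335663]
```

Brown wheel is seated (top at 56.6 mm). Next: the steel nut.

>>> send_rows:
  deltas: "-25 -45 0 0 0 0 0.7;-25 -45 0 0 0 0 0.7;-25 -45 0 0 0 0 0.7;-20 -35 0 0 0 0 0.7;-5 -12 20 0 0 0 0.7;0 0 0 0 0 0 0.7;0 0 0 0 0 0 0.7"

```text
time: 10.65
position: [0.5517, -0.309, 0.2149]
tool_rot: [-0.0, 1.0, 0.002, -0.002]
ft_force: [-0.1, 0.3, -0.6]
grip_width: 0.061
grip_force: 0.0
```

Run:
```python
from h import *
st()
c=snap("wrist"); save(c,"w4.png")
for d in robot.cut_out("wrist","steel_nut_mid")[:5]:
    P,uv=cloud(c,d["region"]); Q=P[P[:,2]>.024]; 
    print(d["p"],np.round(d["box"]),np.round((Q.min(0)+Q.max(0))[:2]/2,4),np.round(np.ptp(Q,axis=0),3),c["image"][d["region"]].mean(0))
```

```text
t 10.65 pos [ 0.5517 -0.309   0.2149] rot [-1.    -0.     0.003] F [-0.1  0.3 -0.6] w 0.061 gf 0.0 q [-0.69  0.63  1.48  0.    1.04 -2.26]
0.71 [266. 332. 298. 351.] [ 0.5953 -0.3357] [0.141 0.04  0.208] [243.54716981 170.35040431 207.21832884]
0.69 [374. 162. 420. 200.] [ 0.5088 -0.2377] [0.019 0.021 0.005] [235.61437403 181.19938176 208.97990726]
0.66 [362. 265. 387. 303.] [ 0.5784 -0.2678] [0.073 0.023 0.121] [194.6691358  124.36049383 151.88641975]
0.6 [294. 217. 331. 257.] [ 0.5597 -0.3144] [0.02  0.021 0.005] [131.11511424 129.57732865 131.92530756]
0.57 [212. 226. 254. 266.] [ 0.5689 -0.3877] [0.021 0.019 0.005] [  2.91480207 123.01032702 119.06798623]
```

View pics/w4.png

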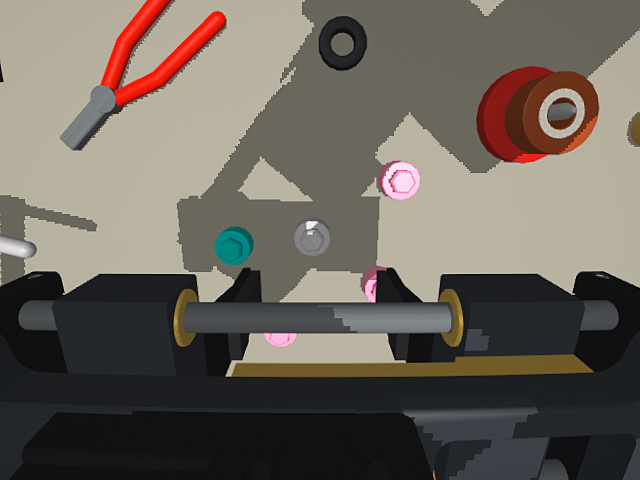

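Grey nut at (312,237), teal to its left, pink at (400,180). Descend on the grey one.

>>> send_rows:
  deltas: "-8 -5.5 30 0 0 0 0.7;0 0 45 0 0 0 0.7;0 0 40 0 0 0 0.7;0 0 20 0 0 0 0.7;0 0 6 0 0 0 0.7;0 0 0 0 0 0 0.7;0 0 0 0 0 0 0.7"

```text
time: 11.62
position: [0.5619, -0.3172, 0.0769]
tool_rot: [0.0, 1.0, -0.001, 0.001]
ft_force: [-0.4, 0.6, -0.5]
grip_width: 0.0607
grip_force: 0.0
```

>>> send_rows:
  deltas: "2 2.5 2 0 0 0 0.7;0 0 0 0 0 0 0.7;0 0 0 0 0 0 0.3;0 0 0 0 0 0 0.3;0 0 0 0 0 0 0.3;0 0 0 0 0 0 0.3;0 0 0 0 0 0 0.3"
  newtons: 30

```text
time: 12.5
position: [0.559, -0.3141, 0.0732]
tool_rot: [0.0, 1.0, -0.0, -0.0]
ft_force: [0.4, 0.3, -0.6]
grip_width: 0.033
grip_force: 30.0
```

>>> send_rows:
  deltas: "0 0 -15 0 0 0 0.3;0 0 -45 0 0 0 0.3;0 0 -45 0 0 0 0.3;25 40 0 0 0 0 0.3;28 50 0 0 0 0 0.3;28 50 0 0 0 0 0.3;20 35 0 0 0 0 0.3;5 10 0 0 0 0 0.3;0 0 0 0 0 0 0.3;0 0 0 0 0 0 0.3"

```text
time: 13.75
position: [0.4549, -0.1307, 0.1787]
tool_rot: [0.001, 1.0, -0.001, 0.002]
ft_force: [-0.0, 0.3, -0.5]
grip_width: 0.0329
grip_force: 30.0
```

Run:
```python
from h import *
st()
c=snap("wrist")
for d in robot.cut_out("wrist","steel_nut_mid")[:5]:
    P,uv=cloud(c,d["region"]); Q=P[P[:,2]>np.percentile(P[:,2],95)-.005]
    print(d["p"],np.round(d["box"]),np.round((Q.min(0)+Q.max(0))/2,4),np.round(np.ptp(Q,axis=0),3))
```

```text
t 13.75 pos [ 0.4549 -0.1307  0.1787] rot [-1.     0.001 -0.003] F [-0.   0.3 -0.5] w 0.0329 gf 30.0 q [-0.52  0.52  1.91 -0.    0.71 -2.09]
0.56 [285. 258. 351. 303.] [ 0.4489 -0.1312  0.1312] [0.007 0.018 0.007]
```

>>> send_rows:
  deltas: "2.5 1.5 0 0 0 0 0.3;0 0 10 0 0 0 0.3;0 0 10 0 0 0 0.3;0 0 0 0 0 0 0.3;0 0 0 0 0 0 0.3"

```text
time: 14.48
position: [0.4506, -0.1275, 0.158]
tool_rot: [0.0, 1.0, 0.0, -0.0]
ft_force: [0.4, 0.7, -0.4]
grip_width: 0.0327
grip_force: 30.0
```

>>> send_rows:
  deltas: "-1.5 -1.5 10 0 0 0 0.3;0 0 8 0 0 0 0.3;0 0 5 0 0 0 0.3;0 0 3 0 0 0 0.3;0 0 0 0 0 0 0.3;0 0 0 0 0 0 0.3"

```text
time: 15.22
position: [0.4522, -0.129, 0.1324]
tool_rot: [0.0, 1.0, -0.0, 0.0]
ft_force: [0.4, 0.0, -1.5]
grip_width: 0.0328
grip_force: 30.0
```

>>> send_rows:
  deltas: "0 0 2.5 0 0 0 0.3;0 0 0 0 0 0 0.3;0 0 0 0 0 0 0.45;0 0 0 0 0 0 0.6;0 0 0 0 0 0 0.8;0 0 0 0 0 0 0.8;0 0 -40 0 0 0 0.8;0 0 -50 0 0 0 0.8;0 0 0 0 0 0 0.8;0 0 0 0 0 0 0.8"

```text
time: 16.48
position: [0.4517, -0.1287, 0.2195]
tool_rot: [0.0, 1.0, 0.0, -0.0]
ft_force: [-0.6, 0.3, -0.5]
grip_width: 0.0696
grip_force: 0.0
```

Run:
```python
from h import *
st()
c=snap("wrist"); save(c,"w5.png")
for t in ["brown_wheel_mid","steel_nut_mid","spacer_mid"]: ring(c,t,0,"wrist")
c=snap("side"); ring(c,"steel_nut_mid",0,"side")
```

```text
t 16.48 pos [ 0.4517 -0.1287  0.2195] rot [-1.  0.  0.] F [-0.6  0.3 -0.5] w 0.0696 gf 0.0 q [-0.52  0.44  1.89  0.    0.82 -2.09]
wrist brown_wheel_mid 0.72 [283. 198. 357. 273.] z 0.0567 mid [ 0.4531 -0.1294] ext [0.055 0.055]
wrist steel_nut_mid 0.93 [298. 221. 340. 268.] z 0.0842 mid [ 0.4525 -0.1291] ext [0.018 0.018]
wrist steel_nut_mid 0.68 [185. 258. 230. 301.] z 0.0284 mid [ 0.4783 -0.2096] ext [0.076 0.073]
wrist spacer_mid 0.75 [123. 143. 168. 189.] z 0.0126 mid [ 0.3969 -0.2884] ext [0.036 0.036]
wrist spacer_mid 0.33 [298. 224. 342. 269.] z 0.0842 mid [ 0.4525 -0.1291] ext [0.018 0.018]
side steel_nut_mid 0.83 [437. 425. 477. 457.] z 0.0284 mid [ 0.5686 -0.3877] ext [0.018 0.018]
side steel_nut_mid 0.77 [348. 336. 377. 368.] z 0.028 mid [ 0.5072 -0.2383] ext [0.018 0.018]
```

View pics/w5.png

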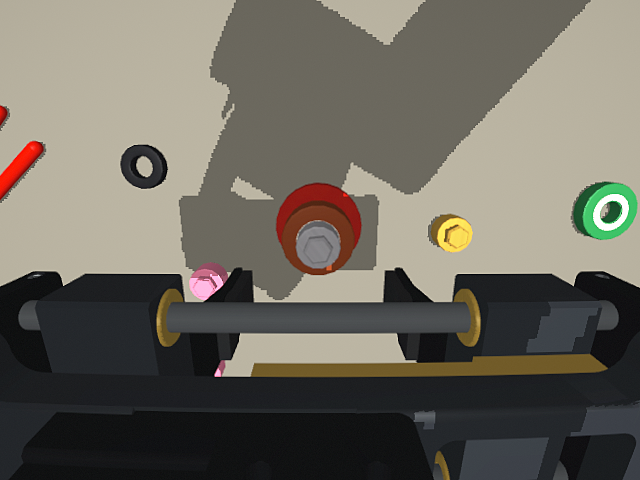

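Red arbor is complete (nut top at 84.2 mm, centred). The spacer is at (143,165), world (0.397,-0.288).

>>> send_rows:
  deltas: "14 -40 0 0 0 0 0.7;14 -42 0 0 0 0 0.7;14 -42 0 0 0 0 0.7;10 -28 10 0 0 0 0.7;3 -8 30 0 0 0 0.7;0 0 30 0 0 0 0.7;0 0 20 0 0 0 0.7;0 0 0 0 0 0 0.7;0 0 0 0 0 0 0.7"

```text
time: 17.9
position: [0.3972, -0.2891, 0.13]
tool_rot: [0.0, 1.0, -0.0, 0.0]
ft_force: [-0.1, -0.1, -0.8]
grip_width: 0.0607
grip_force: 0.0
```

Run:
```python
from h import *
st(); c=snap("wrist"); ring(c,"spacer_mid",0,"wrist")
```

```text
t 17.9 pos [ 0.3972 -0.2891  0.13  ] rot [-1.  0. -0.] F [-0.1 -0.1 -0.8] w 0.0607 gf 0.0 q [-0.86  0.63  1.9  -0.    0.62 -2.43]
wrist spacer_mid 0.66 [292. 222. 348. 282.] z 0.0125 mid [ 0.396  -0.2889] ext [0.036 0.036]
```

>>> send_rows:
  deltas: "0.5 0 30 0 0 0 0.7;0 0 20 0 0 0 0.7;0 0 7.5 0 0 0 0.7;0 0 0 0 0 0 0.7;0 0 0 0 0 0 0.7"

```text
time: 18.62
position: [0.3969, -0.2893, 0.0731]
tool_rot: [0.0, 1.0, -0.001, 0.001]
ft_force: [-0.2, 0.0, 0.2]
grip_width: 0.0607
grip_force: 0.0
```

>>> send_rows:
  deltas: "0 0 0 0 0 0 0.3;0 0 0 0 0 0 0.3;0 0 0 0 0 0 0.3;0 0 0 0 0 0 0.3;0 0 -20 0 0 0 0.3;0 0 -50 0 0 0 0.3;0 0 -50 0 0 0 0.3;-5 20 -20 0 0 0 0.3;-14 50 0 0 0 0 0.3;-14 50 0 0 0 0 0.3"
  newtons: 25

```text
time: 19.88
position: [0.4298, -0.1681, 0.2127]
tool_rot: [0.001, 1.0, -0.0, 0.001]
ft_force: [0.6, 1.3, -0.3]
grip_width: 0.0391
grip_force: 25.0
```

>>> send_rows:
  deltas: "-15 54 0 0 0 0 0.3;-15 54 0 0 0 0 0.3;-15 54 0 0 0 0 0.3;-15 54 0 0 0 0 0.3;-15 54 0 0 0 0 0.3;-15 54 0 0 0 0 0.3;-15 54 0 0 0 0 0.3;-12 42 10 0 0 0 0.3;-4 12 20 0 0 0 0.3;0 0 0 0 0 0 0.3"

```text
time: 21.12
position: [0.5494, 0.2636, 0.1803]
tool_rot: [-0.001, 1.0, -0.001, -0.002]
ft_force: [0.8, 0.2, -0.1]
grip_width: 0.0392
grip_force: 25.0
```

Run:
```python
from h import *
st(); c=snap("wrist"); save(c,"w6.png"); ring(c,"spacer_mid",0,"wrist")
for n in ["wrist","side"]:
    if n=="side": c=snap(n)
    P,uv=cloud(c)
    for lo,hi in [(.026,.034),(.042,.058)]:
        q=P[(np.hypot(P[:,0]-.5605,P[:,1]-.302)<.035)&(P[:,2]>lo)&(P[:,2]<hi)]
        if len(q): print(n,lo,len(q),np.round(q[:,:2].min(0),4),np.round(q[:,:2].max(0),4))
```

```text
t 21.12 pos [0.5494 0.2636 0.1803] rot [-1.    -0.002  0.004] F [ 0.8  0.2 -0.1] w 0.0392 gf 25.0 q [ 0.26  0.65  1.57 -0.    0.93 -1.31]
wrist spacer_mid 0.57 [282. 252. 356. 303.] z 0.1204 mid [0.5412 0.2629] ext [0.023 0.036]
wrist 0.026 1690 [0.538  0.2819] [0.5802 0.325 ]
wrist 0.042 123 [0.554  0.2971] [0.5609 0.3084]
side 0.026 139 [0.5387 0.2792] [0.5805 0.323 ]
side 0.042 36 [0.5553 0.295 ] [0.5664 0.3062]
```

View pics/w6.png

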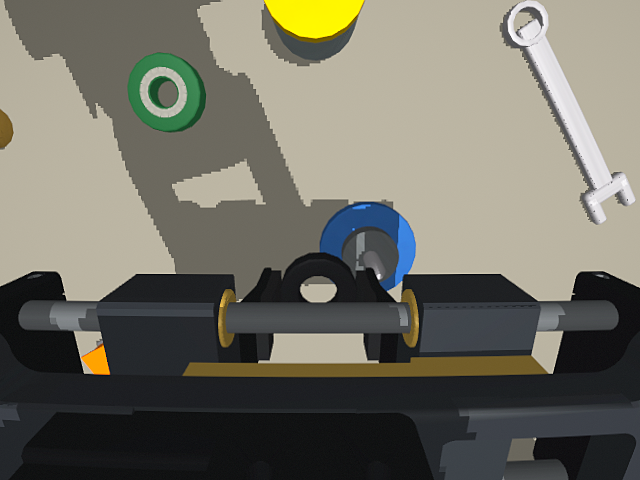

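Blue post is at (378,262), the spacer in the grip at (319,280). Post at about (0.5595,0.303).

>>> send_rows:
  deltas: "-6 25 0 0 0 0 0.3;-5 14 0 0 0 0 0.3;0 0 0 0 0 0 0.3;0 0 10 0 0 0 0.3;0 0 0 0 0 0 0.3;0 0 0 0 0 0 0.3"

```text
time: 22.02
position: [0.5616, 0.3014, 0.1719]
tool_rot: [0.0, 1.0, -0.0, -0.0]
ft_force: [-0.1, -0.3, -0.2]
grip_width: 0.039
grip_force: 25.0
```

Run:
```python
from h import *
st(); c=snap("wrist"); ring(c,"spacer_mid",0,"wrist")
P,uv=cloud(c)
for lo,hi in [(.026,.034),(.042,.07)]:
    q=P[(np.hypot(P[:,0]-.5605,P[:,1]-.302)<.035)&(P[:,2]>lo)&(P[:,2]<hi)]
    if len(q): print(lo,len(q),np.round(q[:,:2].min(0),4),np.round(q[:,:2].max(0),4))
```

```text
t 22.02 pos [0.5616 0.3014 0.1719] rot [-1.     0.001  0.001] F [-0.1 -0.3 -0.2] w 0.039 gf 25.0 q [ 0.32  0.69  1.5  -0.    0.95 -1.25]
wrist spacer_mid 0.97 [282. 248. 357. 301.] z 0.1118 mid [0.5536 0.3009] ext [0.023 0.036]
0.026 1787 [0.5382 0.2821] [0.5734 0.3252]
0.042 136 [0.554  0.2978] [0.5606 0.3095]
```

>>> send_rows:
  deltas: "1 2 15 0 0 0 0.3;0 0 12 0 0 0 0.3;0 0 12 0 0 0 0.3;0 0 10 0 0 0 0.3;0 0 8 0 0 0 0.3;0 0 5 0 0 0 0.3;0 0 0 0 0 0 0.3;0 0 0 0 0 0 0.3"

```text
time: 23.12
position: [0.5611, 0.304, 0.1106]
tool_rot: [0.0, 1.0, 0.0, 0.0]
ft_force: [0.4, -0.8, -1.0]
grip_width: 0.0391
grip_force: 25.0
```

>>> send_rows:
  deltas: "0 0 4 0 0 0 0.3;0 0 2.5 0 0 0 0.3;0 0 0 0 0 0 0.3;0 0 0 0 0 0 0.3"

```text
time: 23.62
position: [0.5608, 0.304, 0.1038]
tool_rot: [0.0, 1.0, 0.0, 0.0]
ft_force: [1.2, 0.6, -0.1]
grip_width: 0.0392
grip_force: 25.0
```

Release, rise and move toward the green wheel (0.438, 0.148).

>>> send_rows:
  deltas: "0 0 0 0 0 0 0.5;0 0 0 0 0 0 0.7;0 0 0 0 0 0 1;0 0 0 0 0 0 1;0 0 -40 0 0 0 1;0 0 -50 0 0 0 1;0 0 -15 0 0 0 1;0 0 0 0 0 0 1"

```text
time: 24.62
position: [0.5611, 0.3041, 0.2098]
tool_rot: [0.0, 1.0, 0.0, 0.001]
ft_force: [0.6, -0.1, -0.7]
grip_width: 0.0866
grip_force: 0.0
```

Run:
```python
from h import *
st(); c=snap("wrist"); save(c,"w7.png",(140,0,500,280),2); ring(c,"spacer_mid",0,"wrist"); ring(c,"green_wheel_mid",0,"wrist")
```

```text
t 24.62 pos [0.5611 0.3041 0.2098] rot [-1.     0.    -0.002] F [ 0.6 -0.1 -0.7] w 0.0866 gf 0.0 q [ 0.32  0.64  1.47  0.    1.03 -1.25]
wrist spacer_mid 0.9 [297. 209. 343. 260.] z 0.0426 mid [0.5602 0.3036] ext [0.036 0.036]
wrist green_wheel_mid 0.71 [ 97.  47. 169. 118.] z 0.0147 mid [0.4382 0.1496] ext [0.05  0.051]
```

View pics/w7.png

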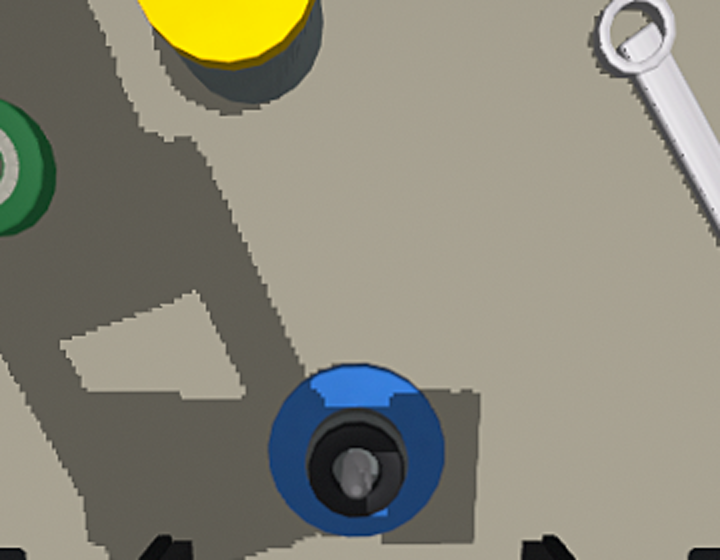

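Spacer lies flat on the seat (crop (357,468), top 42.6 mm). Next: the green wheel.

>>> send_rows:
  deltas: "30 -38 0 0 0 0 1;32 -40 0 0 0 0 1;32 -40 0 0 0 0 1;21 -27 10 0 0 0 1;8 -10 20 0 0 0 1;0 0 30 0 0 0 1;0 0 0 0 0 0 1;0 0 0 0 0 0 1"

```text
time: 25.78
position: [0.4377, 0.1491, 0.1485]
tool_rot: [0.0, 1.0, -0.0, -0.001]
ft_force: [-0.5, 0.6, 0.6]
grip_width: 0.087
grip_force: 0.0
```

Run:
```python
from h import *
st(); c=snap("wrist"); ring(c,"green_wheel_mid",0,"wrist")
```

```text
t 25.77 pos [0.4377 0.1491 0.1485] rot [-1.     0.     0.001] F [-0.5  0.6  0.6] w 0.087 gf 0.0 q [ 0.09  0.57  1.96  0.    0.62 -1.48]
wrist green_wheel_mid 0.84 [282. 210. 357. 282.] z 0.0147 mid [0.4366 0.1487] ext [0.05  0.049]
```

>>> send_rows:
  deltas: "0 0 30 0 0 0 1;0 0 30 0 0 0 1;0 0 15 0 0 0 1;0 0 0 0 0 0 1;0 0 0 0 0 0 1"

```text
time: 26.5
position: [0.4382, 0.1491, 0.0745]
tool_rot: [0.0, 1.0, 0.0, 0.001]
ft_force: [0.1, 0.9, -0.2]
grip_width: 0.0874
grip_force: 0.0
```

>>> send_rows:
  deltas: "0 0 1.5 0 0 0 1;0 0 0 0 0 0 0.5;0 0 0 0 0 0 0.5;0 0 0 0 0 0 0.5;0 0 0 0 0 0 0.5;0 0 0 0 0 0 0.5"
  newtons: 30

```text
time: 27.25
position: [0.4377, 0.149, 0.0723]
tool_rot: [0.0, 1.0, -0.0, -0.0]
ft_force: [-1.0, 0.1, 0.5]
grip_width: 0.0551
grip_force: 30.0
```

>>> send_rows:
  deltas: "0 0 -20 0 0 0 0.5;0 0 -45 0 0 0 0.5;0 0 -40 0 0 0 0.5;-30 38 0 0 0 0 0.5;-35 44 0 0 0 0 0.5;-35 43 0 0 0 0 0.5;-18 24 0 0 0 0 0.5;-5 6 0 0 0 0 0.5;0 0 0 0 0 0 0.5;0 0 0 0 0 0 0.5"

```text
time: 28.5
position: [0.5596, 0.3027, 0.1768]
tool_rot: [0.001, 1.0, -0.001, -0.001]
ft_force: [-0.5, 0.1, -0.9]
grip_width: 0.0554
grip_force: 30.0
```

Run:
```python
from h import *
st(); c=snap("wrist"); ring(c,"green_wheel_mid",0,"wrist")
```

```text
t 28.5 pos [0.5596 0.3027 0.1768] rot [-1.     0.001  0.002] F [-0.5  0.1 -0.9] w 0.0554 gf 30.0 q [ 0.32  0.68  1.5  -0.    0.96 -1.25]
wrist green_wheel_mid 0.72 [264. 238. 373. 344.] z 0.1191 mid [0.5582 0.3019] ext [0.052 0.049]
```

>>> send_rows:
  deltas: "-0.5 1 15 0 0 0 0.5;0 0 12 0 0 0 0.5;0 0 10 0 0 0 0.5;0 0 10 0 0 0 0.5;0 0 6 0 0 0 0.5;0 0 0 0 0 0 0.5;0 0 0 0 0 0 0.5"

```text
time: 29.48
position: [0.5615, 0.3051, 0.1245]
tool_rot: [0.0, 1.0, 0.0, 0.0]
ft_force: [1.6, 0.3, -1.5]
grip_width: 0.0553
grip_force: 30.0
```

>>> send_rows:
  deltas: "1 -1 6 0 0 0 0.5;0 0 3.5 0 0 0 0.5;0 0 0 0 0 0 0.5;0 0 0 0 0 0 0.5"

```text
time: 29.98
position: [0.5603, 0.304, 0.1147]
tool_rot: [0.0, 1.0, -0.0, -0.0]
ft_force: [-0.4, -0.7, -0.6]
grip_width: 0.0555
grip_force: 30.0
```

>>> send_rows:
  deltas: "0 0 0 0 0 0 0.68;0 0 0 0 0 0 0.8;0 0 0 0 0 0 1;0 0 0 0 0 0 1;0 0 -40 0 0 0 1;0 0 -50 0 0 0 1;0 0 -10 0 0 0 1;0 0 0 0 0 0 1"

```text
time: 30.98
position: [0.5604, 0.304, 0.2154]
tool_rot: [0.0, 1.0, 0.0, 0.001]
ft_force: [-0.2, -0.8, -0.9]
grip_width: 0.0869
grip_force: 0.0
```

Run:
```python
from h import *
st(); c=snap("wrist"); ring(c,"green_wheel_mid",0,"wrist")
```

```text
t 30.98 pos [0.5604 0.304  0.2154] rot [-1.     0.    -0.001] F [-0.2 -0.8 -0.9] w 0.0869 gf 0.0 q [ 0.32  0.63  1.47  0.    1.04 -1.25]
wrist green_wheel_mid 0.91 [283. 205. 357. 271.] z 0.0567 mid [0.5593 0.3036] ext [0.05 0.05]
```

Green wheel is seated (56.7 mm). Now the brass nut.

>>> send_rows:
  deltas: "17 -50 0 0 0 0 0.8;17 -52 0 0 0 0 0.7;17 -52 0 0 0 0 0.7;17 -52 0 0 0 0 0.7;17 -52 0 0 0 0 0.7;12 -37 10 0 0 0 0.7;5 -13 20 0 0 0 0.7;0 0 30 0 0 0 0.7;0 0 0 0 0 0 0.7;0 0 0 0 0 0 0.7"

```text
time: 32.33
position: [0.4579, -0.0038, 0.1545]
tool_rot: [0.0, 1.0, 0.0, -0.001]
ft_force: [1.4, -0.3, -0.2]
grip_width: 0.0608
grip_force: 0.0
```

Run:
```python
from h import *
st(); c=snap("wrist"); ring(c,"brass_nut_mid",0,"wrist")
```

```text
t 32.33 pos [ 0.4579 -0.0038  0.1545] rot [-1.     0.     0.001] F [ 1.4 -0.3 -0.2] w 0.0608 gf 0.0 q [-0.25  0.55  1.97  0.    0.63 -1.82]
wrist brass_nut_mid 0.63 [296. 222. 342. 272.] z 0.0282 mid [ 0.4581 -0.0031] ext [0.018 0.018]
```

Gripper body would come within ~13 mm of the finished red arbor; I turn the tool 90° first.

>>> send_rows:
  deltas: "0 0 0 0 0 10 0.7;0 0 0 0 0 10 0.7;0 0 0 0 0 10 0.7;0 0 0 0 0 10 0.7;0 0 0 0 0 10 0.7;0 0 0 0 0 10 0.7;0 0 0 0 0 10 0.7;0 0 0 0 0 10 0.7;0 0 0 0 0 10 0.7;0 0 0 0 0 0 0.7"

```text
time: 33.67
position: [0.4586, -0.0038, 0.1556]
tool_rot: [0.706, 0.708, 0.0, 0.001]
ft_force: [-0.1, 0.3, 1.0]
grip_width: 0.0608
grip_force: 0.0
```

Run:
```python
from h import *
st(); c=snap("wrist"); ring(c,"brass_nut_mid",0,"wrist")
```

```text
t 33.67 pos [ 0.4586 -0.0038  0.1556] rot [-0.002  1.    -0.001] F [-0.1  0.3  1. ] w 0.0608 gf 0.0 q [-0.25  0.55  1.97 -0.    0.62 -0.25]
wrist brass_nut_mid 0.68 [295. 220. 341. 270.] z 0.0281 mid [ 0.4594 -0.0027] ext [0.018 0.018]
```

>>> send_rows:
  deltas: "1 0 30 0 0 0 0.7;0 0 30 0 0 0 0.7;0 0 16 0 0 0 0.7;0 0 5 0 0 0 0.7;0 0 0 0 0 0 0.7;0 0 0 0 0 0 0.7"

```text
time: 34.52
position: [0.4586, -0.0031, 0.0744]
tool_rot: [0.707, 0.707, 0.0, 0.001]
ft_force: [-0.3, 0.3, -0.1]
grip_width: 0.0608
grip_force: 0.0
```

>>> send_rows:
  deltas: "0 0 0 0 0 0 0.3;0 0 0 0 0 0 0.3;0 0 0 0 0 0 0.3;0 0 0 0 0 0 0.3;0 0 0 0 0 0 0.3;0 0 -15 0 0 0 0.3;0 0 -45 0 0 0 0.3;0 0 -45 0 0 0 0.3;0 0 0 0 0 0 0.3"
  newtons: 30

```text
time: 35.65
position: [0.4596, -0.0032, 0.1821]
tool_rot: [0.707, 0.707, 0.002, 0.003]
ft_force: [0.8, 0.2, -0.9]
grip_width: 0.0325
grip_force: 30.0
```

>>> send_rows:
  deltas: "40 13 0 0 0 0 0.3;52 17 0 0 0 0 0.3;52 17 0 0 0 0 0.3;52 18 0 0 0 0 0.3;52 17 0 0 0 0 0.3;40 14 0 0 0 0 0.3;18 6 0 0 0 0 0.3;0 0 0 0 0 0 0.3;0 0 0 0 0 0 0.3"

```text
time: 36.78
position: [0.5593, 0.3014, 0.1781]
tool_rot: [0.708, 0.707, -0.001, -0.0]
ft_force: [-0.7, 0.6, -0.0]
grip_width: 0.0326
grip_force: 30.0
```

Run:
```python
from h import *
st(); c=snap("wrist"); ring(c,"brass_nut_mid",0,"wrist"); ring(c,"green_wheel_mid",0,"wrist")
```

```text
t 36.77 pos [0.5593 0.3014 0.1781] rot [ 0.001  1.    -0.002] F [-0.7  0.6 -0. ] w 0.0326 gf 30.0 q [ 0.32  0.68  1.5  -0.    0.97  0.32]
wrist brass_nut_mid 0.97 [287. 254. 354. 303.] z 0.1319 mid [0.559  0.3183] ext [0.018 0.03 ]
wrist green_wheel_mid 0.86 [281. 207. 361. 272.] z 0.0566 mid [0.5606 0.3111] ext [0.051 0.038]
```

>>> send_rows:
  deltas: "2 0.5 10 0 0 0 0.3;0 0 10 0 0 0 0.3;0 0 0 0 0 0 0.3;0 0 0 0 0 0 0.3"

```text
time: 37.42
position: [0.5607, 0.305, 0.1584]
tool_rot: [0.707, 0.707, -0.0, -0.0]
ft_force: [0.1, 0.2, -1.2]
grip_width: 0.0327
grip_force: 30.0
```

>>> send_rows:
  deltas: "-1.3 -0.7 8 0 0 0 0.3;0 0 8 0 0 0 0.3;0 0 6 0 0 0 0.3;0 0 3 0 0 0 0.3;0 0 0 0 0 0 0.3;0 0 0 0 0 0 0.3"

```text
time: 38.17
position: [0.5603, 0.3037, 0.1339]
tool_rot: [0.707, 0.707, 0.0, 0.0]
ft_force: [0.0, 1.3, -1.0]
grip_width: 0.0325
grip_force: 30.0
```

>>> send_rows:
  deltas: "0 0 3 0 0 0 0.3;0 0 0 0 0 0 0.3;0 0 0 0 0 0 0.45;0 0 0 0 0 0 0.6;0 0 0 0 0 0 0.8;0 0 0 0 0 0 0.8;0 0 -40 0 0 0 0.8;0 0 -50 0 0 0 0.8;0 0 -30 0 0 0 0.8;0 0 0 0 0 0 0.8"

```text
time: 39.42
position: [0.5615, 0.3042, 0.2539]
tool_rot: [0.707, 0.707, 0.003, 0.002]
ft_force: [-0.1, 0.0, -1.2]
grip_width: 0.07
grip_force: 0.0
```

>>> send_rows:
  deltas: "-50 0 -10 0 0 0 0.8;-50 0 0 0 0 0 0.8;-50 0 0 0 0 0 0.8;0 0 0 0 0 0 0.8;0 0 0 0 0 0 0.8"

```text
time: 40.05
position: [0.5596, 0.1538, 0.2596]
tool_rot: [0.708, 0.707, -0.001, -0.001]
ft_force: [1.2, -0.2, 0.6]
grip_width: 0.0694
grip_force: 0.0
```

Run:
```python
from h import *
st(); c=snap("side"); save(c,"s9.png",(190,110,430,330),2.7)
for t in ["brass_nut_mid","green_wheel_mid","steel_nut_mid","brown_wheel_mid","tin_mid","magnet_mid"]: ring(c,t,0,"side")
c=snap("top")
for t in ["brass_nut_mid","green_wheel_mid","steel_nut_mid","brown_wheel_mid","tin_mid"]: ring(c,t,0,"top")
```

```text
t 40.05 pos [0.5596 0.1538 0.2596] rot [0.001 1.    0.   ] F [ 1.2 -0.2  0.6] w 0.0694 gf 0.0 q [0.08 0.51 1.58 0.   1.06 0.08]
side brass_nut_mid 0.66 [292. 131. 308. 144.] z 0.0839 mid [0.5599 0.3016] ext [0.018 0.02 ]
side steel_nut_mid 0.97 [484. 377. 515. 408.] z 0.0286 mid [ 0.6545 -0.3464] ext [0.019 0.018]
side steel_nut_mid 0.91 [440. 425. 473. 457.] z 0.0283 mid [ 0.5685 -0.3876] ext [0.018 0.018]
side brown_wheel_mid 0.79 [285. 273. 328. 310.] z 0.0567 mid [ 0.4536 -0.1358] ext [0.054 0.046]
side brown_wheel_mid 0.25 [291. 131. 307. 145.] z 0.0838 mid [0.5599 0.2991] ext [0.018 0.015]
side tin_mid 0.94 [207. 155. 242. 192.] z 0.0583 mid [0.3844 0.2577] ext [0.056 0.057]
side magnet_mid 0.59 [358. 189. 398. 219.] z 0.0267 mid [0.6659 0.0872] ext [0.064 0.062]
top steel_nut_mid 0.77 [401. 243. 417. 256.] z 0.0302 mid [ 0.5081 -0.2357] ext [0.018 0.018]
top steel_nut_mid 0.75 [450. 177. 460. 195.] z 0.03 mid [ 0.6559 -0.3437] ext [0.021 0.019]
top brown_wheel_mid 0.66 [348. 257. 376. 285.] z 0.0592 mid [ 0.4539 -0.1277] ext [0.054 0.052]
top tin_mid 0.9 [180. 288. 199. 316.] z 0.0611 mid [0.3829 0.2447] ext [0.053 0.027]
```

View pics/s9.png

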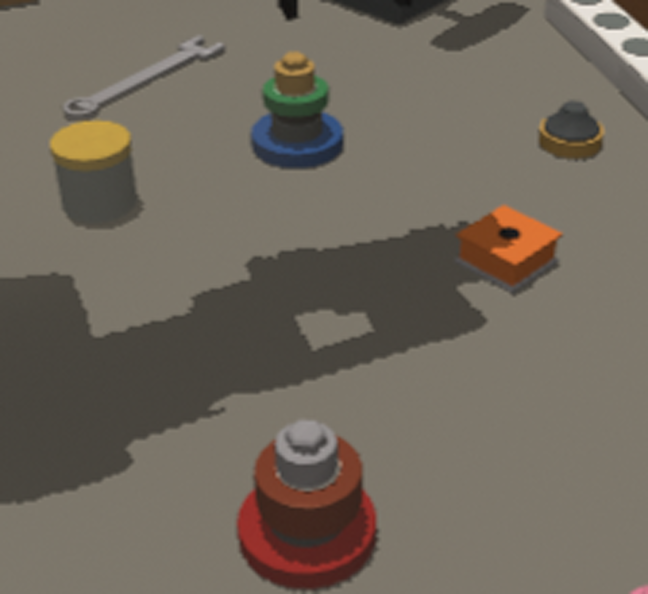

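Both arbors are stacked flat: brass nut at crop (294,72) with its top at 83.9 mm, steel nut at (306,450). The tin and magnet are unmoved.

```bash
python3 -c "
from rig import robot
print(robot.hand_in())"
```

```text
the job is handed in; nothing more can be done
None
```

Both arbors are made up and the job is handed in at about 40 s of the 134 s: brown wheel and steel nut on the red stand; black spacer, green wheel and brass nut on the blue stand, all seated flat with the tin and magnet untouched.

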